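Bring the beaker under the dosing spout

ROBOT

A 6-joint arm with a two-finger parallel gripper is mounted at the origin on a cart in front of the work surface, level with it; the furniture and walls round the work are solid. World frame = base frame: x ahead of the robot, y to its left, z up, the work surface at z = 0. Lengths are in mm, angles in rad, forces in N, time in s.
With the tool pointing down it reaches from about 275 to 1000 mm from the base axis. Payload 8.4 kg.
Tool frame: the origin (TCP) lies between the finger pads; the fingertips stand 11 mm ahead of it and the grasp point (between the pads) lies 8 mm behind it; z points along the fingers, y is the direction in which the jaws open and shut (so a half turn about z gives the same grasp; the last joint's range is limited). The gripper opens to 85 mm and grips with 20 to 120 N. Pads are 22 mm wide; open, the fingers measure 114 mm over their backs; the gripper's body (76 mm by 85 mm) begins 54 mm behind the grasp point. The pads swing forward as they close: fully open they stand 13 mm farther back than shut.
Start: joints at [1.111, 0.353, 1.633, -0, 1.155, -0.002], TCP at [276.234, 560.645, 242.281] pointing down, gripper open.
Joint ranges: [-2.63, 2.63], [-0.92, 2.1], [0.06, 2.66], [-1.3, 4.44], [0, 2.69], [-3.02, 3.02]. Speed limits (rad/s): [2.22, 2.22, 2.79, 3.14, 3.14, 3.14].

INTERFACE

Orientations are given as [roll, pitch, yaw] about the fixed x, y, z axes, in that order (R = Rz(yaw) Ry(pitch) Rx(roll)).
In Python, from rig import r, eyes gives the robot as it stands. The module is installed in compiled form; this text tells all that it offers.
- The arm moves only by the tool servo_tool, never from a script. Its argument "rows" is a list of rows, each a list of 3 entries, a list of its own where there are three numbers: the shift along the world's x, y, z in cm, then the turn about the world's z in rad, then the finger opening in cm, from 0 to 8.54. A call has 1 to 5 rows; each row shifts and turns the commanded pose from where the row before left it; what a row does not reach is not made up. A row lasts 1/12 s, in which the tool goes at most 41.7 mm and 7.16 degrees, less where a joint would pass 70% of its speed; a pose out of reach is approached as far as the arm can. A call is refused whole if a number of a shift passes 4.17 or a number of a turn 0.125, either way. A call with a gripper value outside its range is refused whole. The fingers move at their own pace and stop on an object; "squeeze" is the grip in N (left out, the last holds). Time passes only in rows, so rows that do not move let the fingers close. It gives the time, the measured TCP pose, the force and the opening at its end, in the units of the state.
- r.sense(): the state, without advancing time (a new reading comes with each control period).
- eyes.grab_frame(name): name is "side" or "top"; returns a dict with "frame" (400x640x3 uint8, red, green, blue), "depth" (400x640 float32, mm along the optical axis (not along the pixel's ray), 0 where there is no reading), "vertical_fov" (degrees; the focal length in pixels is half the picture's height over the tangent of half this angle, whatever the lens; pixels are square), "cx", "cy" (the principal point, pixels), "camera_from_world" (4x4, takes a point from world to camera coordinates). Camera axes: x right, y down, z forward; pixel columns grow to the right and rows downward; lengths in mm; the calibration is good to about 2 mm. A picture is of the moment at which its call begins.
- r.sign_off(): hands the job in, once; it reports no verdict.
The state is a dict: "clock": time; "qpos": joint angles; "qvel": joint speeds; "joint_efforts": joint torques, N m; "eef_pos": TCP position; "tcp_rot": TCP orientation; "contact_force": force on the tool from outside, world axes, zero at the start; "wrist_torque": the same for the moment, N m; "opening": opening from 0.0 (shut) to 1.0 (fully open).
Only numpy, scipy, OpenCV 4.12 (cv2) and the standard library are available. Lean on these libraries where they do the work, as an engineer would, in place of code of your own. Each camera call takes 0.05 s, during which the arm holds its last target.

TASK

Get the dosing rig ready: first swing the spout fully in to its stop by pushing on its hand lever, then turn the carousel by pushing on an arm of its star handle until the open glass beaker stands centred under the spout's tip, and come away. Push gently with closed fingers, grip and lift nothing, do not touch the vessels on the carousel, and leave the things round about where they are.

Things in the scene. Friction and masses are not known exactly. Their poses are not given: they have to be found in the camera images.
- rig: the dosing rig, fixed to the worktop: grey base plate 250 (x) x 370 (y) x 12 mm. Origin on the carousel's vertical axis at the worktop surface; the plate reaches 140 mm to its -y side and 230 mm to its +y side; z up. The upright post of the spout (18 mm thick) stands 185 mm from the origin along the rig's +y
- carousel (a joint): angle of the carousel about the vertical axis through the rig's origin, rad, counter-clockwise from above positive, no stops in reach either way; at 0 or any whole turn the beaker lies on the line from the axis to the post. Light friction (0.08 N m) keeps it where it is left. Four seats 85 mm from the axis, 90 degrees apart, floor 30 mm, vessel tops up to 130 mm above the worktop
- star: the carousel's star handle, turning with it: four bare steel bars 12 mm thick, each ending in a black 24 mm ball centred 115 mm from the axis; hub 44 mm wide. Origin: on the axis, 205 mm above the worktop, at the bars' centre line. Bars at 45, 135, 225, 315 degrees from its own x (its axes equal the rig's at carousel 0), midway between the vessels. Room below: 70 mm over vessels, 30 mm over the spout's tube
- beaker_mouth (a point): centre of the beaker's mouth, 99 mm above the worktop
- spout (a joint): angle of the swinging spout about its post, rad: 0 = swung in against its stop (a slightly springy rubber buffer), where the spout points from the post to the carousel's axis and its tip lies over the circle of the seats; positive = swung out, counter-clockwise from above, up to 1.7. A light friction (0.06 N m) keeps it where it is left
- spout_tip (a point): lower end of the spout, a white nozzle 100 mm from the post's axis, 136 mm above the worktop; the spout is a 10 mm steel tube that runs 164 mm above the worktop
- lever: the spout's hand lever, a bare steel bar 12 mm thick on top of the post, turning with the spout and pointing from the post the opposite way to it; black ball (24 mm) at its end, centre 87 mm from the post's axis. Origin: on the post's axis, 205 mm above the worktop, at the level of the bar's centre line; its own +y runs along the bar to the ball
- beaker: small empty glass beaker, 61 x 56 mm, 69 mm high, fixed in one seat of the carousel: the only open vessel on it, mouth up. Origin: centre of its mouth; its own z points down. Not to be touched
- seat_bottle: white plastic bottle, 52 mm wide, 100 mm high, fixed in the next seat counter-clockwise from the beaker (from above). Not to be touched
- seat_jar: white jar with a screw cap, 63 mm wide, 98 mm high, fixed in the seat opposite the beaker. Not to be touched
- seat_reagent: clear reagent bottle, 46 mm wide, 89 mm high, fixed in the next seat clockwise from the beaker. Not to be touched
- stopper: dark rubber stopper, 35 mm wide, 30 mm high, standing on the plate's near right corner; loose bystander. Origin: centre of its underside
- amber_bottle: amber reagent bottle with a glass stopper, 52 mm wide, 97 mm high, standing on the plate beyond the post; loose bystander. Origin: centre of its underside
- flask: empty conical glass flask, 64 mm wide, 114 mm high, on the worktop to the right; loose bystander. Origin: centre of its underside
- tape: roll of tape lying flat, 72 mm across, 18 mm high, on the worktop to the right; loose bystander. Origin: centre of its underside
- glass: glass beaker 81 x 76 mm, 94 mm high, standing upside down on the worktop at the left, beyond the post; loose bystander. Origin: centre of its underside
- dish: flat glass dish, 95 mm across, 16 mm high, on the worktop at the far left; loose bystander. Origin: centre of its underside
- pen: marker pen lying on the worktop near left, 139 mm long, 16 mm thick; loose bystander. Origin: centre of its underside

How it is judged:
By the outcome, as a careful person would: the job done as asked, in the order asked, and still so for the second after the job is handed in, with the robot touching nothing.
It also fails if it takes over 64 s, if anything falls off the work surface, if the arm or the gripper's body presses on something with over 40 N, if the wrist force passes 120 N, or if a joint passes its speed limit or range.

## Working session

There is one attempt and no reset: what is moved stays moved. The work goes in short steps, Python scripts to look and compute and a tool call to move; the robot and the scene stay as the last step left them, time stands still between calls to the robot, and variables do not carry over. Pictures are saved under pics/ and viewed, and the job is handed in when it is done.

Besides the shell and the picture viewer there is one more tool, called after ">>>" as name(argument=value, ...), one argument or row to a line, values as JSON. servo_tool: Moves the arm, as the interface text tells. Its arguments: {"type":"object","properties":{"rows":{"type":"array"},"squeeze":{"type":"number"}},"required":["rows"]}

```bash
mkdir -p pics
cat > h.py <<'E'
import numpy as np, cv2
from rig import r, eyes
def grab(n,tag):
    d=eyes.grab_frame(n); cv2.imwrite(f'pics/{tag}.png',d['frame'][:,:,::-1]); 
    np.savez(f'{tag}.npz',**d); return d
def load(tag): return dict(np.load(f'{tag}.npz'))
def K(d):
    h=d['frame'].shape[0]; f=h/2/np.tan(np.radians(float(d['vertical_fov']))/2); return f,float(d['cx']),float(d['cy'])
def ray(d,u,v):
    f,cx,cy=K(d); T=np.linalg.inv(d['camera_from_world']); 
    return T[:3,3], T[:3,:3]@np.array([(u-cx)/f,(v-cy)/f,1.])
def plane(d,u,v,z):
    o,k=ray(d,u,v); return o+k*(z-o[2])/k[2]
def pt(d,u,v):
    o,k=ray(d,u,v); return o+k*d['depth'][int(v),int(u)]
def proj(d,p):
    f,cx,cy=K(d); q=d['camera_from_world']@np.append(p,1); return f*q[0]/q[2]+cx,f*q[1]/q[2]+cy
E
python3 - <<'E'
from h import *
for n in('top','side'):
    d=grab(n,n+'0'); print(n,K(d),np.linalg.inv(d['camera_from_world']).round(2))
s=r.sense(); print(s)
E
```

```text
top (np.float64(492.58759805811866), 318.85459774190497, 196.59994664546903) [[-2.00000e-02 -9.90000e-01  1.50000e-01  3.33730e+02]
 [-1.00000e+00  1.00000e-02 -2.00000e-02 -2.33600e+01]
 [ 2.00000e-02 -1.50000e-01 -9.90000e-01  1.50321e+03]
 [ 0.00000e+00  0.00000e+00  0.00000e+00  1.00000e+00]]
side (np.float64(385.64127394292575), 316.91476525358627, 195.3039722439303) [[ 9.2000e-01 -2.3000e-01  3.2000e-01  1.4866e+02]
 [-4.0000e-01 -5.3000e-01  7.5000e-01 -9.0232e+02]
 [-0.0000e+00 -8.1000e-01 -5.8000e-01  8.3346e+02]
 [ 0.0000e+00  0.0000e+00  0.0000e+00  1.0000e+00]]
{'clock': 0.1, 'qpos': array([ 1.11060015e+00,  3.53576111e-01,  1.63407928e+00, -8.40492094e-06,
        1.15521033e+00, -2.39807542e-03]), 'qvel': array([-7.05584860e-05,  1.54454799e-03, -2.69164434e-03, -3.07067369e-04,
       -9.87530463e-05,  8.43804831e-04]), 'joint_efforts': array([-5.42073633e-05, -6.06361270e+01, -3.42818606e+01,  6.13006137e-05,
        4.08970169e-03,  2.02292216e-05]), 'eef_pos': array([276.04468103, 560.25793782, 241.6301366 ]), 'tcp_rot': array([-3.14031958e+00,  4.63224811e-06,  2.68379796e+00]), 'contact_force': array([0.07022682, 0.42691075, 0.62588669]), 'wrist_torque': array([ 0.00959918, -0.03748853,  0.05850506]), 'opening': 1.0026327843974756}
```

View pics/top0.png

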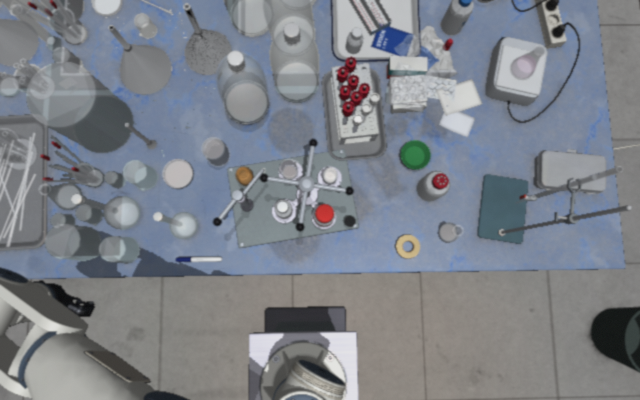

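View pics/side0.png

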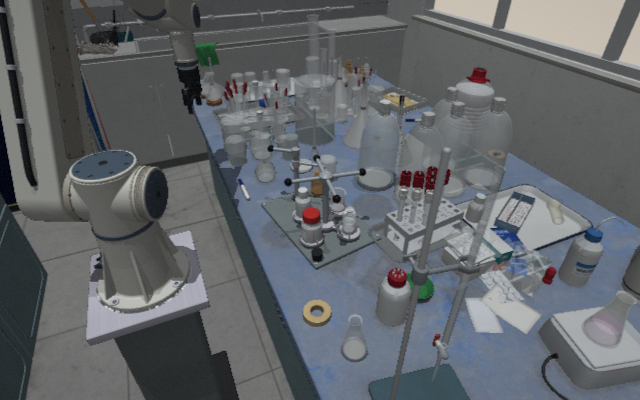

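Run:
```python
from h import *
d=load('top0'); im=d['frame'][120:265,190:390,::-1]; cv2.imwrite('pics/top0z.png',cv2.resize(im,None,fx=4,fy=4,interpolation=2))
d=load('side0'); im=d['frame'][120:280,220:400,::-1]; cv2.imwrite('pics/side0z.png',cv2.resize(im,None,fx=3.7,fy=3.7,interpolation=2))
```

```text
(no output)
```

View pics/top0z.png

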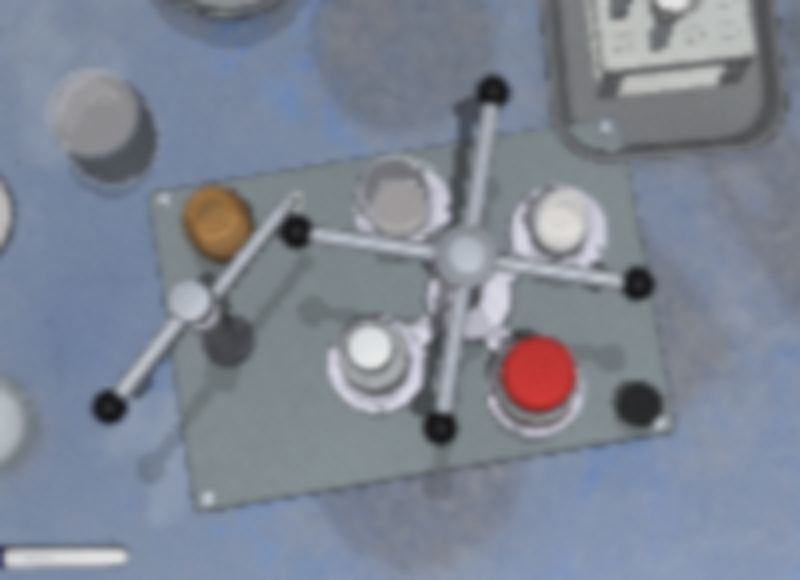

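View pics/side0z.png

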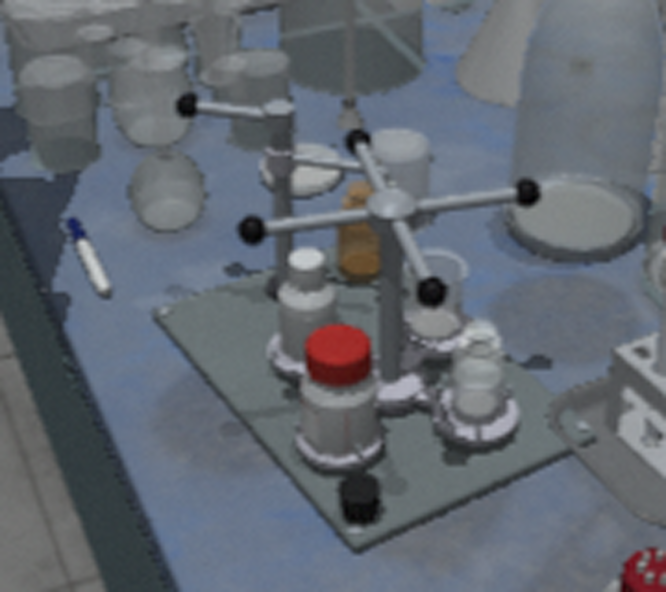

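```bash
cat >> h.py <<'E'
def blackballs(d,box,z=205,thr=45):
    x0,y0,x1,y1=box; g=d['frame'][y0:y1,x0:x1].max(2); m=(g<thr).astype('uint8')
    n,l,st,c=cv2.connectedComponentsWithStats(m); out=[]
    for i in range(1,n):
        if 15<st[i,4]<200:
            u,v=c[i][0]+x0,c[i][1]+y0; out.append((u,v,st[i,4],plane(d,u,v,z)))
    return out
E
python3 - <<'E'
from h import *
d=load('top0'); B=blackballs(d,(190,120,390,265))
for b in B: print([round(float(x),1) for x in b[:3]],b[3].round(1), pt(d,b[0],b[1]).round(1))
T=lambda U,V:((U+.5)/4-.5+190,(V+.5)/4-.5+120)
for n,U,V,z in [('hub',465,253,213),('post',190,300,213),('tipouter',297,197,164),('pc1',163,199,12),('pc2',207,498,12),('pc3',660,425,12),('pc4',606,126,12),('beaker base',400,190,99),('wbottle',370,345,130),('jar',539,373,128),('reag',560,220,119)]:
    u,v=T(U,V); print(n,plane(d,u,v,z).round(1),pt(d,u,v).round(1))
E
```

```text
[312.7, 142.3, 26.0] [673.8 -36.2 205. ] [671.6 -36.2 213.4]
[263.3, 177.4, 30.0] [578.9  97.2 205. ] [575.4  95.4 223.9]
[349.2, 190.7, 29.0] [ 539.7 -131.8  205. ] [ 537.8 -130.8  217.4]
[349.6, 220.2, 42.0] [ 460.5 -130.7  205. ] [ 476.6 -144.3   40.1]
[216.9, 221.5, 32.0] [462.6 219.5 205. ] [461.3 217.  218.1]
[299.4, 226.5, 34.0] [445.8   2.2 205. ] [444.6   2.  219. ]
hub [561.1 -16.4 213. ] [560.3 -16.4 217.3]
post [532.2 165.6 213. ] [532.  165.4 214.4]
tipouter [610.7  99.5 164. ] [613.4 100.7 150.9]
pc1 [642.  216.2  12. ] [640.4 215.   19.7]
pc2 [412.3 181.3  12. ] [412.  180.6  17. ]
pc3 [ 461.8 -161.5   12. ] [ 461.7 -161.4   13.3]
pc4 [ 695.  -126.1   12. ] [ 694.2 -125.9   15.4]
beaker base [628.3  30.8  99. ] [641.5  33.2  36.2]
wbottle [511.2  51.6 130. ] [511.3  51.7 128.6]
jar [489.8 -66.7 128. ] [489.9 -66.7 126.9]
reag [600.6 -84.1 119. ] [600.2 -84.  121.3]
```

Run:
```python
from h import *
d=load('top0'); f,cx,cy=K(d); D=d['depth']; v,u=np.mgrid[:400,:640]
T=np.linalg.inv(d['camera_from_world']); c=np.stack([(u-cx)/f*D,(v-cy)/f*D,D,np.ones_like(D)],-1)@T.T
H=np.where(D>0,c[...,2],-1)
for x0 in range(200,800,50):
    print(x0,[int(H[(c[...,0]>=x0)&(c[...,0]<x0+50)&(c[...,1]>=y0)&(c[...,1]<y0+50)&(D>0)].max(initial=-1)) for y0 in range(600,-250,-50)])
```

```text
200 [-1, 541, 623, 344, 713, 742, 763, 770, -1, -1, -1, -1, -1, -1, -1, -1, -1]
250 [-1, -1, 643, 668, 689, 689, -1, -1, -1, -1, -1, -1, -1, -1, -1, -1, -1]
300 [329, 569, 645, 654, 7, 12, 7, 10, 9, 10, 8, 9, 10, 9, 10, 10, 9]
350 [141, 118, 117, 115, 10, 20, 23, 22, 22, 9, 10, 11, 11, 9, 10, 9, 9]
400 [144, 115, 116, 114, 11, 78, 76, 8, 11, 27, 21, 19, 223, 221, 23, 18, 10]
450 [144, 93, 334, 87, 10, 294, 293, 8, 223, 217, 21, 135, 216, 217, 135, 50, 47]
500 [81, 93, 338, 89, 8, 66, 66, 9, 18, 224, 163, 137, 136, 224, 216, 223, 21]
550 [254, 64, 99, 110, 21, 25, 24, 10, 20, 173, 218, 224, 217, 226, 215, 208, 17]
600 [262, 254, 110, 109, 102, 29, 23, 11, 19, 119, 174, 159, 104, 219, 127, 111, 11]
650 [261, 11, 98, 106, 24, 25, 22, 102, 102, 19, 21, 20, 107, 223, 29, 29, 26]
700 [276, 277, 275, 215, 19, 9, 10, 102, 98, 10, 9, 11, 12, 9, 28, 238, 209]
750 [276, 278, 277, 12, 13, 10, 8, 10, 170, 246, 239, 9, 9, 9, 30, 244, 244]
```

>>> servo_tool(
  rows=[
    [[0.2, -3.8, 0.2], -0.05, 0],
    [[0.2, -3.8, 0.2], -0.05, 0],
    [[0.2, -3.8, 0.2], -0.05, 0],
    [[0.2, -3.8, 0.2], -0.05, 0],
    [[0.2, -3.8, 0.2], 0, 0],
  ],
)

```text
clock: 0.52
eef_pos: [285.8, 368.7, 251.9]
tcp_rot: [-3.141, 0.0, 2.481]
contact_force: [1.0, -0.6, 0.7]
opening: 0.297
```

Run:
```python
from h import *
d=load('top0'); f,cx,cy=K(d); D=d['depth']; v,u=np.mgrid[:400,:640]
T=np.linalg.inv(d['camera_from_world']); c=np.stack([(u-cx)/f*D,(v-cy)/f*D,D,np.ones_like(D)],-1)@T.T
m=(D>0)&(c[...,2]>100)&(c[...,0]>420)&(c[...,0]<560)&(c[...,1]>240)&(c[...,1]<420)
for i in np.argwhere(m)[:30]: print(i[::-1],c[i[0],i[1],:3].round(0))
```

```text
[156 212] [480. 354. 289.]
[157 212] [480. 351. 289.]
[158 212] [480. 349. 288.]
[159 212] [481. 348. 285.]
[154 213] [478. 358. 289.]
[155 213] [478. 357. 287.]
[156 213] [478. 354. 288.]
[157 213] [478. 351. 288.]
[158 213] [478. 350. 286.]
[159 213] [478. 347. 286.]
[160 213] [478. 344. 288.]
[161 213] [478. 342. 287.]
[154 214] [476. 359. 286.]
[155 214] [475. 356. 289.]
[156 214] [475. 354. 287.]
[157 214] [475. 350. 293.]
[158 214] [475. 348. 290.]
[159 214] [475. 346. 288.]
[160 214] [475. 343. 291.]
[161 214] [476. 343. 283.]
[162 214] [477. 344. 272.]
[163 214] [478. 343. 266.]
[153 215] [473. 362. 286.]
[154 215] [473. 360. 284.]
[155 215] [473. 356. 289.]
[156 215] [472. 352. 292.]
[157 215] [473. 352. 286.]
[158 215] [473. 349. 286.]
[159 215] [473. 347. 284.]
[160 215] [473. 344. 289.]
```

>>> servo_tool(
  rows=[
    [[0.6, -3.8, 0], 0, 0],
    [[0.6, -3.8, 0], 0, 0],
    [[0.8, -3.8, 0], 0, 0],
    [[1.5, -3.8, 0], 0, 0],
    [[2.5, -3.0, 0], 0, 0],
  ],
)

```text
clock: 0.93
eef_pos: [344.5, 186.0, 252.1]
tcp_rot: [-3.14, -0.001, 2.485]
contact_force: [1.0, -0.1, -1.1]
opening: -0.004
```

>>> servo_tool(
  rows=[
    [[3.0, -1.0, 0], 0, 0],
    [[3.0, 0, 0], 0, 0],
    [[3.0, 0, 0], 0, 0],
    [[1.5, 0, 0], 0, 0],
    [[0.5, 0, 0], 0, 0],
  ],
)

```text
clock: 1.35
eef_pos: [458.5, 178.3, 252.0]
tcp_rot: [3.141, 0.0, 2.482]
contact_force: [-0.6, -0.1, -0.5]
opening: 0.001
```

>>> servo_tool(
  rows=[
    [[0, -1.3, 0], 0, 0],
    [[0, 0, -2.0], 0, 0],
    [[0, 0, -2.0], 0, 0],
    [[0, 0, -1.3], 0, 0],
    [[0, 0, 0], 0, 0],
  ],
)

```text
clock: 1.77
eef_pos: [453.1, 164.5, 196.8]
tcp_rot: [-3.137, -0.003, 2.484]
contact_force: [-0.6, -0.6, 0.7]
opening: 0.003
```

Run:
```python
from h import *
d=grab('side','s1'); im=d['frame'][100:280,200:420,::-1]; cv2.imwrite('pics/s1z.png',cv2.resize(im,None,fx=3.6,fy=3.3,interpolation=2))
print(r.sense()['eef_pos'])
```

```text
[454.12815147 164.85998285 198.25336769]
```

View pics/s1z.png

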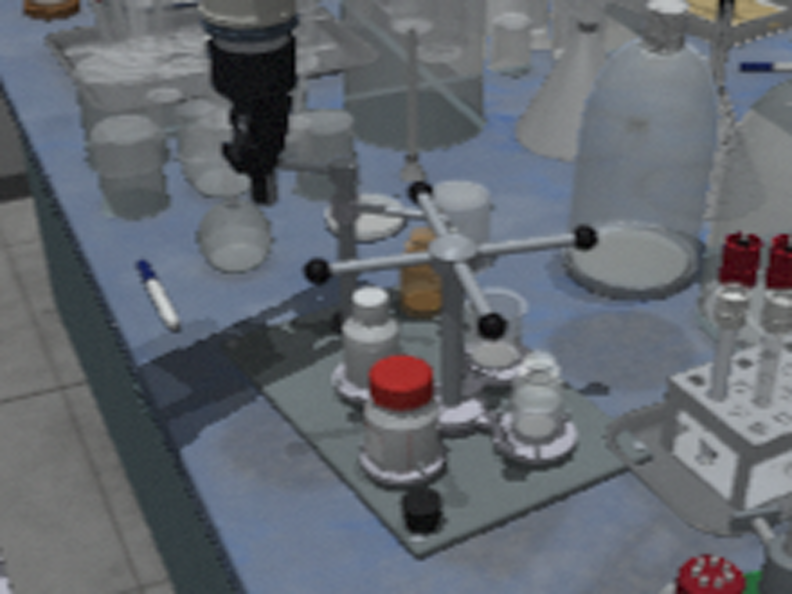

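>>> servo_tool(
  rows=[
    [[0.5, 0.5, 0], 0, 0],
    [[0.5, 0.5, 0], 0, 0],
    [[0.4, 0.4, 0], 0, 0],
    [[0.3, 0.3, 0], 0, 0],
    [[0.3, 0.3, 0], 0, 0],
  ],
)

```text
clock: 2.23
eef_pos: [476.7, 186.2, 199.7]
tcp_rot: [3.141, 0.0, 2.484]
contact_force: [-2.0, -0.8, 0.7]
opening: 0.004
```

>>> servo_tool(
  rows=[
    [[0.12, 0.29, 0], -0.05, 0],
    [[0.12, 0.29, 0], -0.05, 0],
    [[0.12, 0.28, 0], -0.05, 0],
    [[0.16, 0.27, 0], -0.05, 0],
    [[0.16, 0.27, 0], -0.05, 0],
  ],
)

```text
clock: 2.65
eef_pos: [483.1, 199.7, 199.3]
tcp_rot: [-3.141, 0.0, 2.232]
contact_force: [-0.1, -2.6, 0.2]
opening: -0.0
```

>>> servo_tool(
  rows=[
    [[0.17, 0.27, 0], -0.05, 0],
    [[0.2, 0.25, 0], -0.05, 0],
    [[0.2, 0.24, 0], -0.05, 0],
    [[0.22, 0.22, 0], -0.05, 0],
    [[0.24, 0.2, 0], -0.05, 0],
  ],
)

```text
clock: 3.07
eef_pos: [493.3, 211.5, 199.2]
tcp_rot: [-3.141, 0.0, 1.982]
contact_force: [-0.7, -0.6, 0.4]
opening: -0.004
```

>>> servo_tool(
  rows=[
    [[0.24, 0.2, 0], -0.05, 0],
    [[0.24, 0.18, 0], -0.05, 0],
    [[0.2, 0.12, 0], -0.03, 0],
    [[0.15, 0.08, 0], -0.03, 0],
    [[0, 0, 0], 0, 0],
  ],
)

```text
clock: 3.48
eef_pos: [501.8, 217.5, 199.2]
tcp_rot: [-3.141, 0.0, 1.823]
contact_force: [-0.4, 0.1, 0.2]
opening: -0.005
```

>>> servo_tool(
  rows=[
    [[0.15, 0.05, 0], -0.05, 0],
    [[0.15, 0.03, 0], -0.05, 0],
    [[0.1, 0.02, 0], 0, 0],
    [[0.1, 0, 0], 0, 0],
    [[0, 0, 0], 0, 0],
  ],
)

```text
clock: 3.9
eef_pos: [503.7, 218.5, 199.1]
tcp_rot: [-3.135, -0.001, 1.725]
contact_force: [-13.8, 2.7, 8.4]
opening: -0.004
```

Run:
```python
from h import *
d=grab('top','t2'); im=d['frame'][120:265,190:390,::-1]; cv2.imwrite('pics/t2z.png',cv2.resize(im,None,fx=4,fy=4,interpolation=2))
s=r.sense();print(s['eef_pos'],s['contact_force'])
```

```text
[503.70815708 218.56756963 199.07997079] [-13.13169512   2.49771892   7.40044158]
```

View pics/t2z.png

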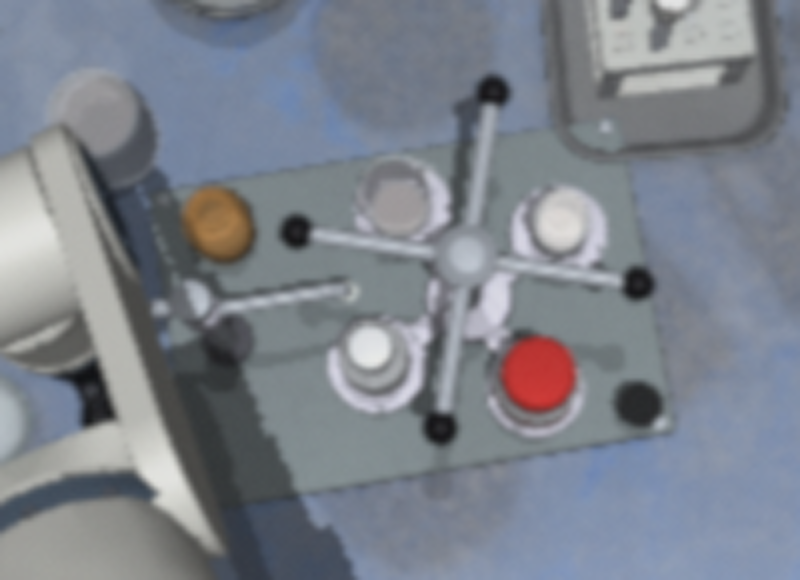

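>>> servo_tool(
  rows=[
    [[-0.1, 0, 0], 0, 0],
    [[-0.15, 0, 0], 0, 0],
    [[-0.25, -0.03, 0], 0, 0],
    [[-1.0, -0.2, 0], 0, 0],
    [[-2.0, -0.3, 0], 0, 0],
  ],
)

```text
clock: 4.37
eef_pos: [472.6, 213.1, 199.4]
tcp_rot: [3.14, -0.0, 1.724]
contact_force: [0.3, 0.5, 1.4]
opening: 0.003
```

>>> servo_tool(
  rows=[
    [[0, -3.5, 0], -0.08, 0],
    [[0, -3.5, 0], -0.08, 0],
    [[0, -3.5, 0], -0.08, 0],
    [[0.5, -3.0, 0], -0.08, 0],
    [[1, -2.0, 0], 0, 0],
  ],
)

```text
clock: 4.78
eef_pos: [485.0, 55.6, 199.3]
tcp_rot: [-3.141, 0.001, 1.399]
contact_force: [0.9, 0.6, 0.0]
opening: -0.0
```

Run:
```python
from h import *
d=grab('top','t3'); im=d['frame'][120:265,190:390,::-1]; cv2.imwrite('pics/t3z.png',cv2.resize(im,None,fx=4,fy=4,interpolation=2))
s=r.sense();print(s['eef_pos'],s['contact_force'])
```

```text
[487.64923016  53.71380975 199.69065116] [ 1.78404163 -1.62141501 -0.64600054]
```

View pics/t3z.png

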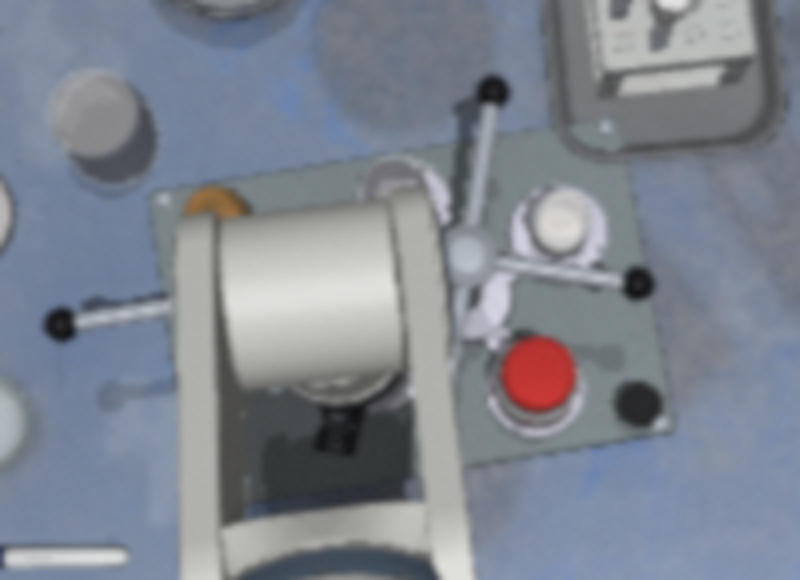

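>>> servo_tool(
  rows=[
    [[0, -1.3, 0], 0, 0],
    [[0, -1.0, 0], 0, 0],
    [[0, -0.7, 0], 0, 0],
    [[0, -0.5, 0], 0, 0],
    [[0, -0.4, 0], 0, 0],
  ],
)

```text
clock: 5.25
eef_pos: [486.5, 18.7, 199.3]
tcp_rot: [3.142, -0.0, 1.404]
contact_force: [-0.4, -0.2, 0.5]
opening: -0.001
```

>>> servo_tool(
  rows=[
    [[-0.08, -0.32, 0], 0.03, 0],
    [[-0.1, -0.32, 0], 0.044, 0],
    [[-0.1, -0.32, 0], 0.044, 0],
    [[-0.1, -0.32, 0], 0.044, 0],
    [[-0.05, -0.33, 0], 0.044, 0],
  ],
)

```text
clock: 5.67
eef_pos: [482.0, 3.3, 199.2]
tcp_rot: [-3.141, -0.001, 1.613]
contact_force: [-1.0, 1.4, 0.1]
opening: -0.001
```

>>> servo_tool(
  rows=[
    [[-0.05, -0.33, 0], 0.044, 0],
    [[-0.05, -0.33, 0], 0.044, 0],
    [[-0.03, -0.33, 0], 0.044, 0],
    [[0.01, -0.33, 0], 0.044, 0],
    [[0.01, -0.33, 0], 0.044, 0],
  ],
)

```text
clock: 6.08
eef_pos: [480.8, -13.2, 199.2]
tcp_rot: [-3.141, -0.001, 1.833]
contact_force: [-0.8, 1.6, 0.3]
opening: 0.001
```

>>> servo_tool(
  rows=[
    [[0.02, -0.33, 0], 0.035, 0],
    [[0.02, -0.33, 0], 0.035, 0],
    [[0.03, -0.33, 0], 0.035, 0],
    [[0.05, -0.33, 0], 0.035, 0],
    [[0.07, -0.33, 0], 0.04, 0],
  ],
)

```text
clock: 6.5
eef_pos: [482.6, -29.8, 199.1]
tcp_rot: [-3.141, -0.001, 2.012]
contact_force: [-1.2, 2.6, 0.5]
opening: -0.0
```

>>> servo_tool(
  rows=[
    [[0.08, -0.32, 0], 0.04, 0],
    [[0.09, -0.32, 0], 0.04, 0],
    [[0.1, -0.31, 0], 0.04, 0],
    [[0.12, -0.3, 0], 0.04, 0],
    [[0.13, -0.3, 0], 0.04, 0],
  ],
)

```text
clock: 6.92
eef_pos: [487.8, -45.3, 199.1]
tcp_rot: [-3.141, -0.001, 2.212]
contact_force: [-1.4, 0.2, 0.9]
opening: 0.0
```

>>> servo_tool(
  rows=[
    [[0.15, -0.29, 0], 0.04, 0],
    [[0.15, -0.25, 0], 0.04, 0],
    [[0.1, -0.15, 0], 0.03, 0],
    [[0.05, -0.08, 0], 0.02, 0],
    [[0, 0, 0], 0, 0],
  ],
)

```text
clock: 7.33
eef_pos: [492.7, -53.2, 199.2]
tcp_rot: [-3.141, -0.0, 2.341]
contact_force: [-0.6, 0.4, -0.2]
opening: 0.001
```

Run:
```python
from h import *
d=grab('top','t4'); im=d['frame'][120:265,190:390,::-1]; cv2.imwrite('pics/t4z.png',cv2.resize(im,None,fx=4,fy=4,interpolation=2))
s=r.sense();print(s['eef_pos'],s['contact_force'])
for b in blackballs(d,(190,120,390,265)):
  p=b[3]; a=p[:2]-[559.5,-17.1]; l=p[:2]-[532.2,165.6]
  print(p.round(1),'star',np.hypot(*a).round(1),np.degrees(np.arctan2(a[1],a[0])).round(1),'lever',np.hypot(*l).round(1),np.degrees(np.arctan2(l[1],l[0])).round(1))
```

```text
[492.75444581 -53.10209181 199.19533889] [ 0.20988381  0.48234246 -0.05293265]
[646.4  58.7 205. ] star 115.3 41.1 lever 156.5 -43.1
[ 635.4 -105.3  205. ] star 116.4 -49.3 lever 289.9 -69.1
[518.2 252.7 205. ] star 272.9 98.7 lever 88.2 99.1
[484.9  69.6 205. ] star 114.4 130.7 lever 107.0 -116.2
[468.9 -84.2 205. ] star 112.7 -143.5 lever 257.7 -104.2
```

View pics/t4z.png

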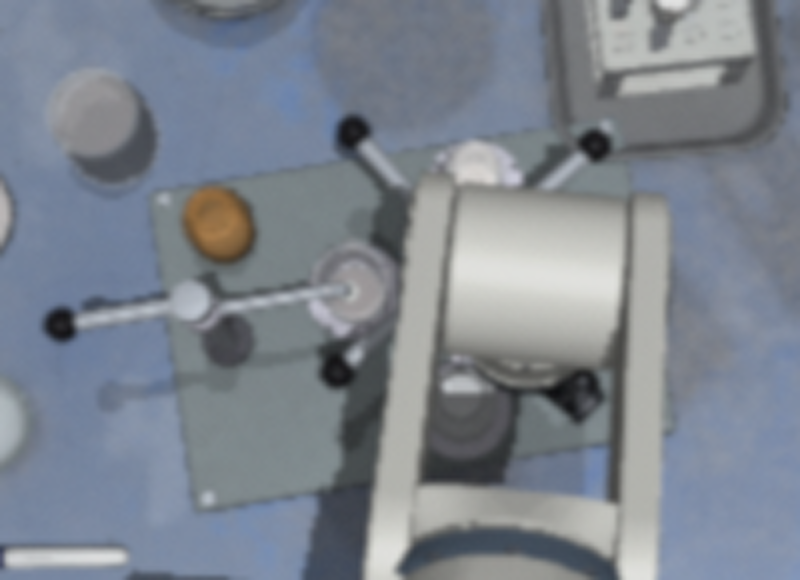

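>>> servo_tool(
  rows=[
    [[0.18, -0.32, 0], 0.04, 0],
    [[0.19, -0.3, 0], 0.04, 0],
    [[0.19, -0.27, 0], 0.04, 0],
    [[0.14, -0.18, 0], 0.02, 0],
    [[0.08, -0.1, 0], 0.02, 0],
  ],
)

```text
clock: 7.8
eef_pos: [500.7, -65.0, 199.2]
tcp_rot: [3.141, -0.0, 2.5]
contact_force: [0.4, 0.7, -0.5]
opening: 0.002
```

```bash
cat > m.py <<'E'
from h import *
import sys
t=sys.argv[1]
d=grab('top',t); im=d['frame'][120:265,190:390,::-1]; cv2.imwrite(f'pics/{t}z.png',cv2.resize(im,None,fx=4,fy=4,interpolation=2))
s=r.sense();print(s['eef_pos'],s['contact_force'])
for b in blackballs(d,(190,120,390,265)):
  p=b[3]; a=p[:2]-[559.5,-17.1]; l=p[:2]-[532.2,165.6]
  print(b[2],p.round(1),'star',np.hypot(*a).round(1),np.degrees(np.arctan2(a[1],a[0])).round(1),'lever',np.hypot(*l).round(1),np.degrees(np.arctan2(l[1],l[0])).round(1))
E
python3 m.py t5
```

```text
[500.85731014 -65.12944444 199.2892657 ] [-0.85638132 -0.25616009 -0.03991731]
29 [650.2 -89.2 205. ] star 115.9 -38.5 lever 280.8 -65.1
31 [630.1  73.6 205. ] star 114.9 52.1 lever 134.3 -43.2
29 [518.2 252.7 205. ] star 272.9 98.7 lever 88.2 99.1
31 [477.8 -97.2 205. ] star 114.4 -135.6 lever 268.4 -101.7
43 [469.2  53.5 205. ] star 114.6 142.0 lever 128.6 -119.3
```

View pics/t5z.png

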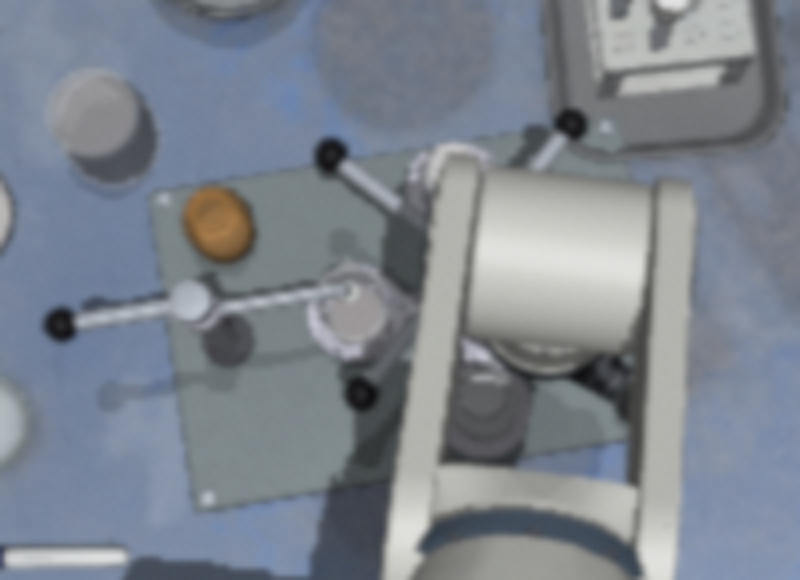

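>>> servo_tool(
  rows=[
    [[0.06, -0.06, 0], 0.01, 0],
    [[0.06, -0.06, 0], 0.01, 0],
    [[0.04, -0.04, 0], 0, 0],
    [[0, 0, 0], 0, 0],
    [[0, 0, 0], 0, 0],
  ],
)

```text
clock: 8.27
eef_pos: [502.3, -66.7, 199.3]
tcp_rot: [3.142, 0.0, 2.519]
contact_force: [-1.0, -0.1, 0.2]
opening: 0.002
```

```bash
python3 m.py t6
```

```text
[502.26448389 -66.67637593 199.30457854] [-0.26038326  1.11202857 -0.22346478]
29 [652.7 -86.7 205. ] star 116.3 -36.8 lever 279.6 -64.5
33 [626.9  76.  205. ] star 115.0 54.1 lever 130.4 -43.4
29 [518.2 252.7 205. ] star 272.9 98.7 lever 88.2 99.1
28 [479.6 -98.6 205. ] star 114.1 -134.4 lever 269.4 -101.3
47 [466.7  50.5 205. ] star 114.8 143.9 lever 132.4 -119.6
```

>>> servo_tool(
  rows=[
    [[-0.2, 0.15, 0], 0, 0],
    [[-0.7, 0.5, 0], 0, 0],
    [[-0.7, 0.5, 0], 0, 0],
    [[0, 0, 1.5], 0, 0],
    [[0, 0, 3.0], 0, 0],
  ],
)

```text
clock: 8.73
eef_pos: [482.9, -54.2, 241.8]
tcp_rot: [-3.138, -0.006, 2.52]
contact_force: [0.3, -0.4, -0.3]
opening: -0.002
```

>>> servo_tool(
  rows=[
    [[0, 0, 3.0], 0, 0],
    [[-3, 0, 1.5], 0, 0],
    [[-3.5, 0, 0], 0, 0],
    [[-3.5, 0, 0], 0, 0],
    [[-3.5, 0, 0], 0, 0],
  ],
)

```text
clock: 9.15
eef_pos: [349.1, -54.6, 289.1]
tcp_rot: [3.142, 0.0, 2.52]
contact_force: [-1.2, -0.1, 0.5]
opening: 0.001
```

>>> servo_tool(
  rows=[
    [[-2.0, -2, 0], 0, 0],
    [[0, -3, 0], 0, 0],
    [[0, -3, 0], 0, 0],
    [[0, -2, 0], 0, 0],
    [[0, 0, 0], 0, 0],
  ],
)

```text
clock: 9.57
eef_pos: [330.8, -157.3, 289.5]
tcp_rot: [-3.141, 0.002, 2.518]
contact_force: [0.5, 0.0, 1.5]
opening: 0.002
```

```bash
python3 m.py t7
python3 - <<'E'
from h import *
d=grab('side','s7'); im=d['frame'][120:280,220:400,::-1]; cv2.imwrite('pics/s7z.png',cv2.resize(im,None,fx=3.7,fy=3.7,interpolation=2))
E
```

```text
[ 330.52444421 -155.86207502  289.18807916] [-0.68388341  0.59740423 -0.70824461]
28 [652.7 -86.7 205. ] star 116.3 -36.7 lever 279.6 -64.5
31 [627.3  76.1 205. ] star 115.3 53.9 lever 130.6 -43.2
28 [518.2 252.7 205. ] star 273.0 98.7 lever 88.3 99.1
32 [ 490.5 -110.3  205. ] star 116.0 -126.5 lever 279.0 -98.6
35 [466.9  51.8 205. ] star 115.5 143.3 lever 131.2 -119.9
71 [ 456.5 -129.2  205. ] star 152.3 -132.6 lever 304.4 -104.4
33 [ 365.5 -125.5  205. ] star 222.2 -150.8 lever 335.4 -119.8
```

View pics/t7z.png

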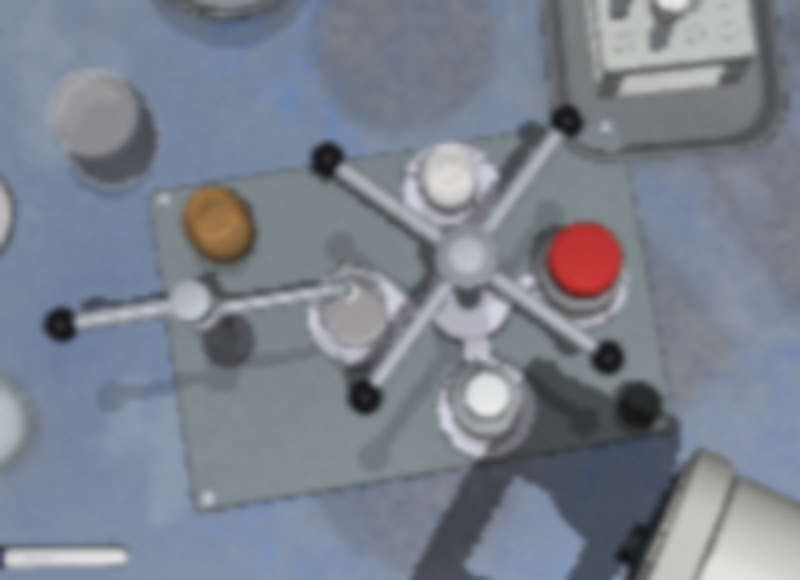

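View pics/s7z.png

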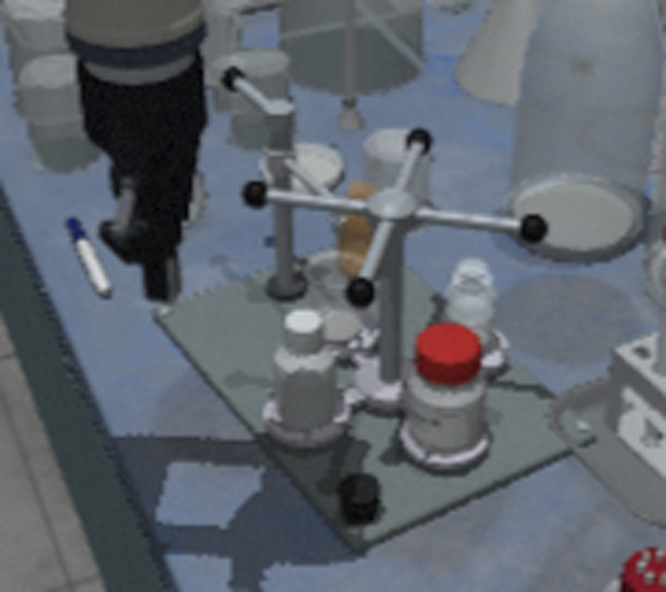

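Run:
```python
from h import *
for t in('top0','t7'):
    d=load(t); f=d['frame'].astype(int); m=((f[...,0]>120)&(f[...,1]<90)&(f[...,2]<90)).astype('uint8'); m[:165]=0;m[235:]=0;m[:,:300]=0;m[:,360:]=0
    n,l,s,c=cv2.connectedComponentsWithStats(m); i=1+s[1:,4].argmax(); p=plane(d,*c[i],126); a=p[:2]-[559.5,-17.1]; print(t,'jar',s[i,4],p.round(1),np.hypot(*a),np.degrees(np.arctan2(a[1],a[0])))
a,b=load('t2')['frame'],load('t7')['frame']
print('tip-region diff pressed/released',np.abs(a.astype(int)-b)[185:200,245:272].mean())
d=load('t7')
for n,z in(('tip',[559.5+85*np.cos(np.radians(98.5)),-17.1+85*np.sin(np.radians(98.5)),136]),('mouth',[559.5+85*np.cos(np.radians(98.5)),-17.1+85*np.sin(np.radians(98.5)),99])):
    u,v=proj(d,np.array(z)); print(n,(u-190)*4+1.5,(v-120)*4+1.5)
a,b=load('top0')['frame'].astype(int),d['frame'].astype(int)
df=np.abs(a-b).max(2); 
for n,(x0,y0,x1,y1) in dict(glass=(200,135,230,168),dish=(160,155,195,190),amber=(233,165,255,187),stopper=(342,213,357,228),tape=(392,230,425,262),pen=(173,253,225,266),flask=(435,215,465,245)).items(): print(n,np.percentile(df[y0:y1,x0:x1],95))
```

```text
top0 jar 278 [489.7 -66.2 126. ] 85.34532828300684 -144.86920615608705
t7 jar 264 [ 571.1 -101.3  126. ] 84.95965225811983 -82.14976887774115
tip-region diff pressed/released 3.906172839506173
tip 347.2285610834351 293.6396274324708
mouth 350.6706783344471 301.5112627059365
glass 2.0
dish 2.0
amber 66.69999999999993
stopper 66.0
tape 61.0
pen 45.0
flask 2.0
```

Run:
```python
from h import *
a,b=load('top0')['frame'],load('t7')['frame']
im=np.vstack([x[140:275,160:470,::-1] for x in(a,b)]); cv2.imwrite('pics/cmp.png',cv2.resize(im,None,fx=2.2,fy=2.2))
```

```text
(no output)
```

View pics/cmp.png

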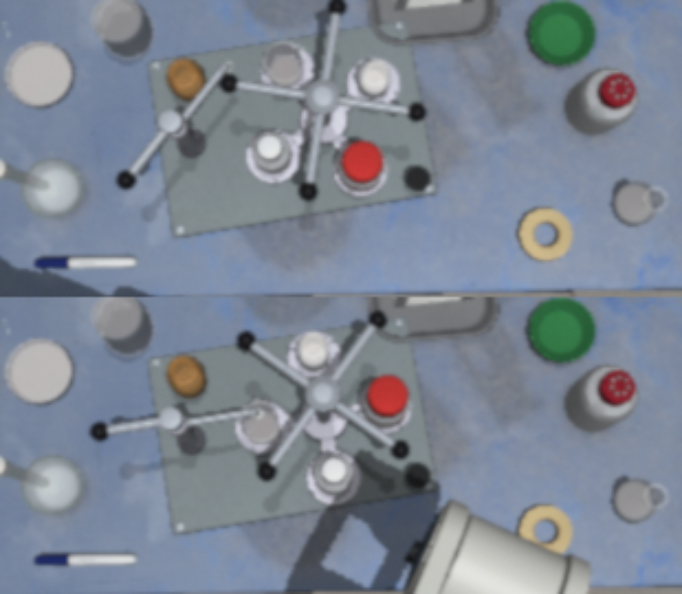

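The comparison of the top views (first view above, last view below) shows every bystander at the same pixels. The differences in the check are shadows, the spout and the arm. The beaker sits under the spout's end (zoom about 350,295), and the gripper is well clear.

```bash
python3 -c "
from rig import r
s=r.sense();print(s['clock'],s['contact_force'],abs(s['qvel']).max()); print(r.sign_off())"
```

```text
9.6667 [ 0.40071683 -0.03597599  0.04217599] 0.029959750570122567
the job is handed in; nothing more can be done
None
```

I pushed the spout in to its stop by its lever, then turned the carousel about 63° counter-clockwise by one star arm. The gripper was then drawn clear and the job handed in at 9.7 s.

- **Spout:** about 14 N built up against the buffer where the stop was expected. After release the lever bears 98.7–99.1°, against 98.5° from the axis to the post. The difference is within measuring noise. The spout's end is at the same place in the pressed and released pictures.
- **Carousel:** the four star arms average 53.5°, which is the target. The red jar's cap puts the beaker at 97.9° instead of 98.5°, so the two measurements disagree by about 0.6°, or 1 mm at the seat circle.
- **Surroundings:** the first and last top views show the loose things unmoved. The pixel check flagged the amber bottle, stopper, tape and pen. By eye those were the swung spout, shadows and the arm; the arm partly hides the tape.
- **Forces:** outside the push on the stop, the readings printed after each move were about 3 N or less. Nothing was touching the robot at hand-in.

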